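# Straighten the row of tokens with the ruler

## Task

The three loose tokens lying in front of the grommet press are in a crooked row. Pick up the clear ruler by its grip and push them with its long edge into one straight row, without the robot's fingers or arm touching a token. Then let go of the ruler, leaving it lying flat on the desk with all three tokens still against that same edge.

Things in the scene. Friction and masses are not known exactly. Their poses are not given: they have to be found in the camera images.
- ruler_grip (a point): clear acrylic ruler lying flat, left of the tokens: 260 x 50 x 5 mm, 120 g, with an upright grey grip fin along its middle, 70 mm long, 14 mm thick, top 50 mm above the desk. Point: in the fin, 36 mm above the underside, where to grip from above across the 14 mm. x along the ruler, y across (long edges at +-25 mm, alike), z up. A token touching a long edge is centred 45 mm from the centre line
- token_a_center (a point): one of the three loose white plastic tokens lying flat in a crooked row, about 80 mm apart, in front of the press (which is which varies): disc 40 mm across, 10 mm thick, 16 g. Point: its centre, 5 mm above the desk. The stack of four such tokens nearer the press is not part of the job
- token_b_center (a point): another of the three loose white plastic tokens lying flat in a crooked row, about 80 mm apart, in front of the press (which is which varies): disc 40 mm across, 10 mm thick, 16 g. Point: its centre, 5 mm above the desk. The stack of four such tokens nearer the press is not part of the job
- token_c_center (a point): the last of the three loose white plastic tokens lying flat in a crooked row, about 80 mm apart, in front of the press (which is which varies): disc 40 mm across, 10 mm thick, 16 g. Point: its centre, 5 mm above the desk. The stack of four such tokens nearer the press is not part of the job
Things that resemble listed ones, but are neither listed nor needed, are in the scene too. What is shaped like the part that bears token_c_center but red is not meant.

How it is judged:
By the outcome, as a careful person would: the job done as asked, in the order asked, and still so for the second after the job is handed in, with the robot touching nothing.
It also fails if it takes over 43 s, if anything falls off the work surface, if the arm or the gripper's body presses on something with over 40 N, if the wrist force passes 120 N, or if a joint passes its speed limit or range.

## Robot

A 6-joint arm with a two-finger parallel gripper is mounted at the origin on the work surface. World frame = base frame: x ahead of the robot, y to its left, z up, the work surface at z = 0. Lengths are in m, angles in rad, forces in N, time in s.
With the tool pointing down it reaches from about 0.3 to 0.875 m from the base axis. Payload 6.4 kg.
Tool frame: the origin (TCP) lies between the finger pads; the fingertips stand ctrl.tip_extent ahead of it and the grasp point (between the pads) is the TCP (ctrl.tip_extent is the distance from the TCP to the fingertips, in m); z points along the fingers, y is the line along which they close (so a half turn about z gives the same grasp; the last joint's range is limited). The gripper opens to 85 mm and grips with 20 to 120 N. Pads are 22 mm wide; open, the fingers measure 114 mm over their backs; the gripper's body (76 mm by 85 mm) begins 54 mm behind the grasp point. The pads swing forward as they close: fully open they stand 13 mm farther back than shut.
Start: joints at [-1.402, 0.181, 1.607, -0, 1.354, -0.206], TCP at [0.211, -0.535, 0.214] pointing down, gripper open.
Joint ranges: [-2.99, 2.99], [-0.89, 2.07], [0.3, 2.58], [-1.14, 4.28], [0, 2.63], [-3.12, 3.12]. Speed limits (rad/s): [2.57, 2.57, 3.01, 3.14, 3.14, 3.14].

## Interface

Orientations are given as a unit quaternion [w, x, y, z].
In Python, from bench import ctrl gives the robot as it stands.
- The arm moves only by the tool send_rows, never from a script. Its arguments are lists of equal length, an entry for each row: "dr": the turn, a rotation vector about the tool's x, y, z in units of 6 degrees (1.0 is 6 degrees), a list of three; "xyz": the shift along the tool's x, y, z in cm, a list of three; "jaw": the opening in per cent of the stroke, from 0 (shut) to 100 (fully open). In form: {"dr": [[wx, wy, wz], ...], "xyz": [[dx, dy, dz], ...], "jaw": [jaw, ...]}. A call has exactly 8 rows; each row is the pose to reach, as a shift and turn from the pose commanded when the call began, along the tool's axes at that moment; what a row does not reach only later rows make up. A row lasts 1/8 s, in which the tool goes at most 62.5 mm and 10.7 degrees, less where a joint would pass 70% of its speed; a pose out of reach is approached as far as the arm can. A call with a gripper value outside its range is refused whole. The fingers move at their own pace and stop on an object; the grip force is fixed at half the most. Time passes only in rows, so rows that repeat a pose let the fingers close, or fill a call up. It gives the time, the measured TCP pose, the force, the opening and the grip force at its end, in the units of the state.
- ctrl.get_obs(): the state, without advancing time (a new reading comes with each control period).
- ctrl.camera(name): name is "side" or "top" or "wrist"; returns the picture (384x512x3 uint8, red, green, blue); there is no depth.
- ctrl.calibration(name): a dict with "camera_matrix" (3x3 intrinsics, pixels), "D" ([k1, k2, p1, p2, k3] as OpenCV has them; the pictures are not rectified), "world_from_camera" (4x4, takes a point from camera to world coordinates). Camera axes: x right, y up, looking along -z (the intrinsics and any distortion apply to the point x, -y, -z); pixel columns grow to the right and rows downward; lengths in m; the calibration is good to about 2 mm. A picture is of the moment at which its call begins: read the wrist's pose just before it. calibration takes no time and is no camera call; for the wrist camera it gives the pose at the moment of the call.
- ctrl.hand_in(): hands the job in; it is judged then, once.
The state is a dict: "time_s": time; "q": joint angles; "dq": joint speeds; "joint_efforts": joint torques, N m; "eef_pos": TCP position; "eef_rot": TCP orientation; "wrist_force": force on the tool from outside, world axes, zero at the start; "torque": the same for the moment, N m; "opening": opening from 0.0 (shut) to 1.0 (fully open); "grasp_force": force on a finger pad.
Only numpy, scipy, OpenCV 4.12 (cv2) and the standard library are available. Lean on these libraries where they do the work, as an engineer would, in place of code of your own. Each camera call takes 0.05 s, during which the arm holds its last target. There are 200 camera calls.

## Working session

There is one attempt and no reset: what is moved stays moved. The work goes in short steps, Python scripts to look and compute and a tool call to move; the robot and the scene stay as the last step left them, time stands still between calls to the robot, and variables do not carry over. Pictures are saved under pics/ and viewed, at most 10 in all, crops included, and the job is handed in when it is done.

Besides the shell and the picture viewer there is one more tool, called after "Request:" in YAML: its name, and indented under it one key for each argument. send_rows: Moves the arm, as the interface text tells. Its arguments: {"type":"object","properties":{"dr":{"type":"array","items":{"type":"array","items":{"type":"number"}}},"xyz":{"type":"array","items":{"type":"array","items":{"type":"number"}}},"jaw":{"type":"array","items":{"type":"number"}}},"required":["dr","xyz","jaw"]}

```bash
mkdir -p pics; ls; cat > h.py <<'E'
import numpy as np, cv2
from scipy.spatial.transform import Rotation as R
from bench import ctrl
def snap(n,f):
    im=ctrl.camera(n); cv2.imwrite(f,im[:,:,::-1]); return im
def ray(n,px,z,cal=None):
    c=cal or ctrl.calibration(n); K=np.array(c["camera_matrix"],float);D=np.array(c["D"],float);T=np.array(c["world_from_camera"])
    u=cv2.undistortPoints(np.array(px,float).reshape(-1,1,2),K,D).reshape(-1,2)
    d=np.c_[u[:,0],-u[:,1],-np.ones(len(u))]@T[:3,:3].T; o=T[:3,3]
    return o+d*((z-o[2])/d[:,2])[:,None]
def proj(n,P,cal=None):
    c=cal or ctrl.calibration(n);T=np.array(c["world_from_camera"])
    p=(np.array(P,float).reshape(-1,3)-T[:3,3])@T[:3,:3]; p=p*[1,-1,-1]
    return cv2.projectPoints(p,np.zeros(3),np.zeros(3),np.array(c["camera_matrix"],float),np.array(c["D"],float))[0].reshape(-1,2)
E
python3 - <<'E'
from h import *
a=snap("top","pics/t0.png"); b=snap("side","pics/s0.png")
cv2.imwrite("pics/ts0.png",cv2.resize(a[:,:,::-1],(768,576)))
o=ctrl.get_obs();print(o["time_s"],o["eef_pos"],o["eef_rot"],ctrl.tip_extent)
for n in("top","side"):print(ctrl.calibration(n)["world_from_camera"])
E
```

```text
pics
0.1 [ 0.21044779 -0.53455267  0.21356637] [-7.77949387e-04  9.82489450e-01  1.86316600e-01  1.62260520e-05] 0.019
[[ 0.00929851  0.99732534 -0.07249621  0.4824783 ]
 [-0.99945618  0.00697566 -0.03222853  0.03435635]
 [-0.03163662  0.07275646  0.99684784  0.8629936 ]
 [ 0.          0.          0.          1.        ]]
[[ 0.99851225  0.0230131  -0.04943372  0.48690676]
 [-0.05420373  0.51762183 -0.85389086 -0.69201419]
 [ 0.0059373   0.85529997  0.51809913  0.49245809]
 [ 0.          0.          0.          1.        ]]
```

View pics/ts0.png

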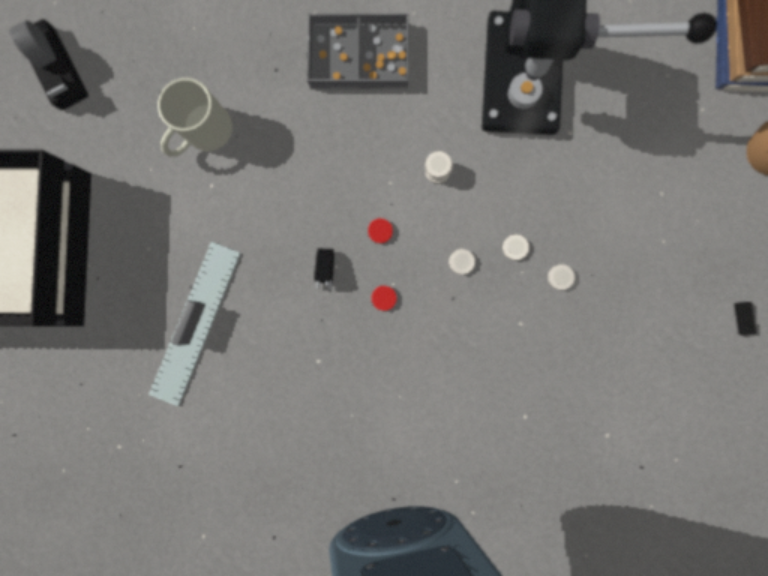

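View pics/s0.png

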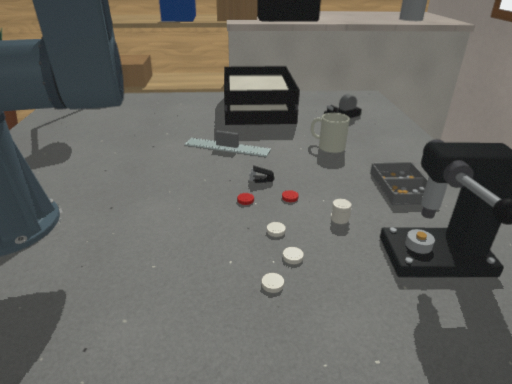

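The top view (768×576) shows the ruler centred near (195,323) and three white discs at (462,262), (516,247) and (561,277). It also shows red discs at (381,231) and (385,298), and the white stack at (438,165). The three whites in a crooked row are the loose tokens. The red discs and the stack are excluded by the task text. I'll measure them and confirm in one crop.

```bash
python3 - <<'E'
from h import *
a=cv2.imread("pics/t0.png"); hsv=cv2.cvtColor(a,cv2.COLOR_BGR2HSV)
m=((hsv[...,2]>185)&(hsv[...,1]<50)).astype(np.uint8); m[:, :220]=0
n,l,s,c=cv2.connectedComponentsWithStats(m)
for i in range(1,n):
    if s[i,4]>60: print("tok",c[i],s[i,2:],ray("top",c[i],.010)[0].round(4))
b,g,r=[a[...,i].astype(int) for i in range(3)]
m=((b-r>8)&(g>130)).astype(np.uint8); m[:,:90]=0; m[:,170:]=0
m=cv2.morphologyEx(m,cv2.MORPH_CLOSE,np.ones((3,3)))
n,l,s,c=cv2.connectedComponentsWithStats(m)
i=1+np.argmax(s[1:,4]); pts=np.argwhere(l==i)[:,::-1]
W=ray("top",pts,.005)[:,:2].astype(np.float32)
print("ruler",s[i],cv2.minAreaRect(W), cv2.boxPoints(cv2.minAreaRect(W)))
m=((r>130)&(g<60)).astype(np.uint8);n,l,s,c=cv2.connectedComponentsWithStats(m)
for i in range(1,n):
    if s[i,4]>60: print("red",c[i],ray("top",c[i],.010)[0].round(4))
x=np.hstack([cv2.resize(a[140:280,90:170],None,fx=4,fy=4,interpolation=2),cv2.resize(a[100:240,280:398],None,fx=4,fy=4,interpolation=2)])
cv2.imwrite("pics/c0.png",x)
E
```

```text
tok [291.46982759 109.09051724] [ 17  18 232] [ 0.7391 -0.0072  0.01  ]
tok [343.20930233 164.33953488] [ 17  16 215] [ 0.6071 -0.1287  0.01  ]
tok [307.23786408 173.83009709] [ 17  16 206] [ 0.5843 -0.0447  0.01  ]
tok [373.63285024 184.29468599] [ 16  16 207] [ 0.5606 -0.1987  0.01  ]
ruler [ 100  162   59  108 1690] ((0.4843403100967407, 0.3758746385574341), (0.04784029349684715, 0.2578140199184418), 69.47798919677734) [[0.35522842 0.3986631 ]
 [0.59668094 0.30828196]
 [0.6134522  0.35308617]
 [0.37199968 0.44346732]]
red [253.41208791 153.53846154] [0.6319 0.0823 0.01  ]
red [256.         198.46276596] [0.5255 0.0751 0.01  ]
```

View pics/c0.png

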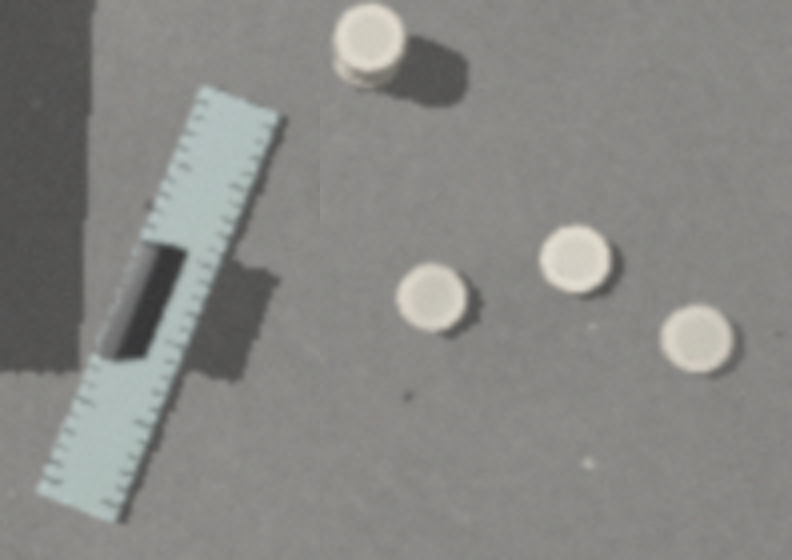

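The crop confirms it: ruler with grey fin on the left, three single flat white discs, and a taller stack separate above them. The distances fit too: the tokens are about 80 mm apart and the ruler measures 258×48 mm. Next I move over the ruler.

```bash
cat >> h.py <<'E'
def mv(p,yaw,P=None,Y=None,tilt=True):
    """tool-frame shift (cm) and turn (6deg) to tool-down pose with tool x at yaw (deg); from pose P,Y or measured"""
    o=ctrl.get_obs(); w=np.array(o["eef_rot"]); R0=R.from_quat(w[[1,2,3,0]])
    p0=np.array(o["eef_pos"])
    if P is not None: p0=np.array(P); R0=R.from_euler('z',Y,degrees=True)*R.from_euler('x',180,degrees=True)
    Rt=R.from_euler('z',yaw,degrees=True)*R.from_euler('x',180,degrees=True)
    d=(R0.inv()*Rt).as_rotvec(); print("xyz",(R0.inv().apply(np.array(p)-p0)*100).round(2),"dr",(np.degrees(d)/6).round(2))
def st():
    o=ctrl.get_obs();w=np.array(o["eef_rot"]);M=R.from_quat(w[[1,2,3,0]]).as_matrix()
    print(o["time_s"],"p",np.round(o["eef_pos"],4),"yaw",np.degrees(np.arctan2(M[1,0],M[0,0])).round(2),"z",M[:,2].round(3),"open",o["opening"],o["grasp_force"],"F",np.round(o["wrist_force"],1),"q",np.round(o["q"],2))
E
python3 - <<'E'
from h import *
mv((.5,-.08,.22),90)
mv((.484,.376,.20),159.5,(.5,-.08,.22),90)
E
```

```text
xyz [ 43.59 -31.7   -0.58] dr [-1.000e-02 -1.000e-02 -1.142e+01]
xyz [45.6 -1.6  2. ] dr [  0.     0.   -11.58]
```

Request:
send_rows:
  dr:
    - [0,0,-1.5]
    - [0,0,-3]
    - [0,0,-4.5]
    - [0,0,-6]
    - [0,0,-7.5]
    - [0,0,-9]
    - [0,0,-10.4]
    - [0,0,-11.4]
  xyz:
    - [5.5,-4,0]
    - [11,-8,0]
    - [16.5,-12,0]
    - [22,-16,0]
    - [27.5,-20,0]
    - [33,-24,0]
    - [38.5,-28,0]
    - [43.6,-31.7,0]
  jaw: [50,50,50,50,50,50,50,50]

```text
time_s: 1.1
eef_pos: [0.4799, -0.1115, 0.2143]
eef_rot: [0.0, 0.707, 0.708, -0.0]
wrist_force: [0.8, -1.2, -0.9]
opening: 0.5
grasp_force: 0.0
```

Request:
send_rows:
  dr:
    - [0,0,-1.5]
    - [0,0,-3]
    - [0,0,-4.5]
    - [0,0,-6]
    - [0,0,-7.5]
    - [0,0,-9]
    - [0,0,-10.4]
    - [0,0,-11.6]
  xyz:
    - [5.7,0,0]
    - [11.4,0,0]
    - [17.1,0,0]
    - [22.8,-0.4,0]
    - [28.5,-0.8,0]
    - [34.2,-1.2,0.5]
    - [39.9,-1.6,1.5]
    - [45.6,-1.6,2]
  jaw: [50,50,50,50,50,50,50,50]

```text
time_s: 2.1
eef_pos: [0.4632, 0.3443, 0.1935]
eef_rot: [-0.0, 0.176, 0.984, -0.0]
wrist_force: [1.3, 0.3, 0.6]
opening: 0.5
grasp_force: 0.0
```

```bash
python3 - <<'E'
from h import *
st(); c=ctrl.calibration("wrist"); snap("wrist","pics/w1.png"); st()
print(proj("wrist",[(.484,.376,.005),(.5967,.3083,.005),(.3552,.3987,.005)],c))
mv((.484,.376,.12),159.5)
E
```

```text
2.1 p [0.4632 0.3443 0.1935] yaw 159.74 z [-0.001 -0.001 -1.   ] open 0.5001077435765992 0.0 F [1.3 0.3 0.6] q [ 0.43  0.21  1.62 -0.    1.32 -0.78]
2.15 p [0.4621 0.3502 0.1929] yaw 160.19 z [-0.002  0.004 -1.   ] open 0.49641674571876115 0.0 F [-3.   1.2  0.4] q [ 0.44  0.21  1.62  0.    1.31 -0.78]
[[288.54483619 166.77981493]
 [266.73111499 261.46639452]
 [270.0478572   49.63637682]]
xyz [-1.21  3.15  7.29] dr [ 0.03 -0.03  0.12]
```

View pics/w1.png

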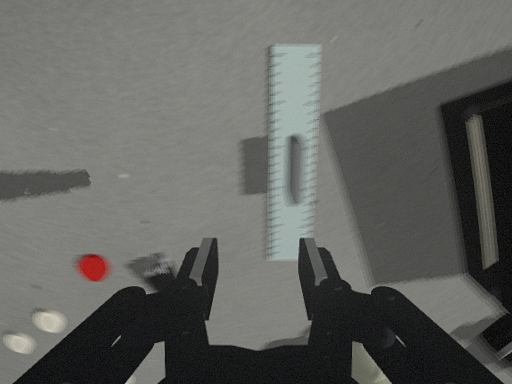

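The wrist view shows the ruler at columns 267–320 and rows 44–261, with the fin around (294,169). That is close to the predicted (288,167), and the arm was still moving when the picture was taken. I'll move down above it and check again.

Request:
send_rows:
  dr:
    - [0,0,0]
    - [0,0,0]
    - [0,0,0]
    - [0,0,0]
    - [0,0,0]
    - [0,0,0]
    - [0,0,0]
    - [0,0,0]
  xyz:
    - [-0.3,0.8,2]
    - [-0.6,1.6,4]
    - [-1,2.4,6]
    - [-1,2.4,8]
    - [-1,2.4,8]
    - [-1,2.4,8]
    - [-1,2.4,8]
    - [-1,2.4,8]
  jaw: [50,50,50,50,50,50,50,50]

```text
time_s: 3.15
eef_pos: [0.4824, 0.3618, 0.1153]
eef_rot: [0.001, 0.178, 0.984, 0.0]
wrist_force: [-0.3, 0.2, -0.2]
opening: 0.502
grasp_force: 0.0
```

```bash
python3 - <<'E'
from h import *
st(); c=ctrl.calibration("wrist"); a=snap("wrist","pics/w2.png")
b,g,r=[a[...,i].astype(int) for i in (2,1,0)]
m=((b-r>8)&(g>120)).astype(np.uint8)
m=cv2.morphologyEx(m,cv2.MORPH_CLOSE,np.ones((5,5)));n,l,s,cc=cv2.connectedComponentsWithStats(m)
i=1+np.argmax(s[1:,4]);pts=np.argwhere(l==i)[:,::-1]; print(s[i])
print(cv2.minAreaRect(ray("wrist",pts,.005,c)[:,:2].astype(np.float32)))
print(proj("wrist",[(.484,.376,.05)],c))
mv((.484,.376,.036),159.5)
E
```

```text
3.15 p [0.4824 0.3618 0.1153] yaw 159.47 z [ 0.001  0.001 -1.   ] open 0.5019295501289561 0.0 F [-0.3  0.2 -0.2] q [ 0.45  0.34  1.62  0.    1.18 -0.77]
[  244    20    61   271 12972]
((0.4823065996170044, 0.37654468417167664), (0.04985509812831879, 0.2588707506656647), 69.39823913574219)
[[274.40736688 191.9703464 ]]
xyz [0.35 1.39 7.91] dr [ 0.01  0.01 -0.  ]
```

View pics/w2.png

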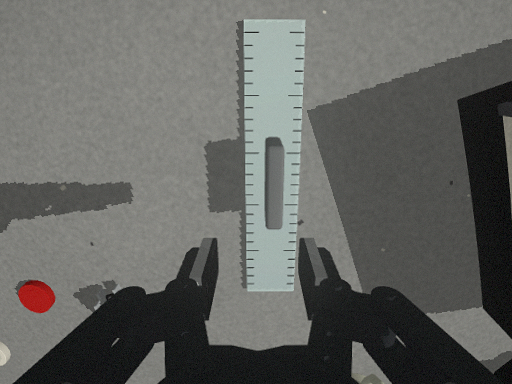

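The fin is seen at (275,185), as predicted, and the ruler's centre is confirmed at (0.483,0.376). I'll go down and grip.

Request:
send_rows:
  dr:
    - [0,0,0]
    - [0,0,0]
    - [0,0,0]
    - [0,0,0]
    - [0,0,0]
    - [0,0,0]
    - [0,0,0]
    - [0,0,0]
  xyz:
    - [0.4,1.4,0.5]
    - [0.4,1.4,2]
    - [0.4,1.4,4]
    - [0.4,1.4,6]
    - [0.4,1.4,7.5]
    - [0.4,1.4,7.9]
    - [0.4,1.4,7.9]
    - [0.4,1.4,7.9]
  jaw: [50,50,50,50,50,50,50,50]

```text
time_s: 4.2
eef_pos: [0.4838, 0.3764, 0.0363]
eef_rot: [0.001, 0.178, 0.984, 0.0]
wrist_force: [-0.0, 0.5, -0.6]
opening: 0.499
grasp_force: 0.0
```

Request:
send_rows:
  dr:
    - [0,0,0]
    - [0,0,0]
    - [0,0,0]
    - [0,0,0]
    - [0,0,0]
    - [0,0,0]
    - [0,0,0]
    - [0,0,0]
  xyz:
    - [0,0,0]
    - [0,0,0]
    - [0,0,0]
    - [0,0,0]
    - [0,0,0]
    - [0,0,0]
    - [0,0,0]
    - [0,0,0]
  jaw: [35,25,15,5,5,5,5,5]

```text
time_s: 5.2
eef_pos: [0.4831, 0.3761, 0.0354]
eef_rot: [-0.0, 0.178, 0.984, -0.0]
wrist_force: [0.3, 0.0, -1.0]
opening: 0.056
grasp_force: 0.0
```

```bash
python3 - <<'E'
from h import *
st()
mv((.483,.3763,.15),159.5)
S=(.511,-.1125,.15)
mv((.50,.13,.15),120.5,(.483,.3763,.15),159.5)
mv(S,81.5,(.50,.13,.15),120.5)
E
```

```text
5.2 p [0.4831 0.3761 0.0354] yaw 159.47 z [-0. -0. -1.] open 0.055543563953171206 0.0 F [ 0.3  0.  -1. ] q [ 0.47  0.47  1.63  0.    1.04 -0.74]
xyz [ 2.000e-02  1.000e-02 -1.146e+01] dr [-0. -0. -0.]
xyz [-10.22 -22.47  -0.  ] dr [-0.  -0.   6.5]
xyz [-21.45 -11.36  -0.  ] dr [ 0.  -0.   6.5]
```

The jaw closed to 5.6 %, but the fin should have stopped it at about 16 %, and there is no grip force. The grasp missed, so I look.

```bash
python3 - <<'E'
from h import *
a=snap("wrist","x.png");b=snap("side","x.png");t=snap("top","x.png")
im=np.hstack([cv2.resize(b[100:200,150:300],(400,267),interpolation=2),cv2.resize(t[130:290,70:310],(400,267),interpolation=2)])
im=np.vstack([im,np.hstack([cv2.resize(a,(400,300)),np.zeros((300,400,3),np.uint8)])])
cv2.imwrite("pics/m1.png",im[:,:,::-1])
E
```

```text
(no output)
```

View pics/m1.png

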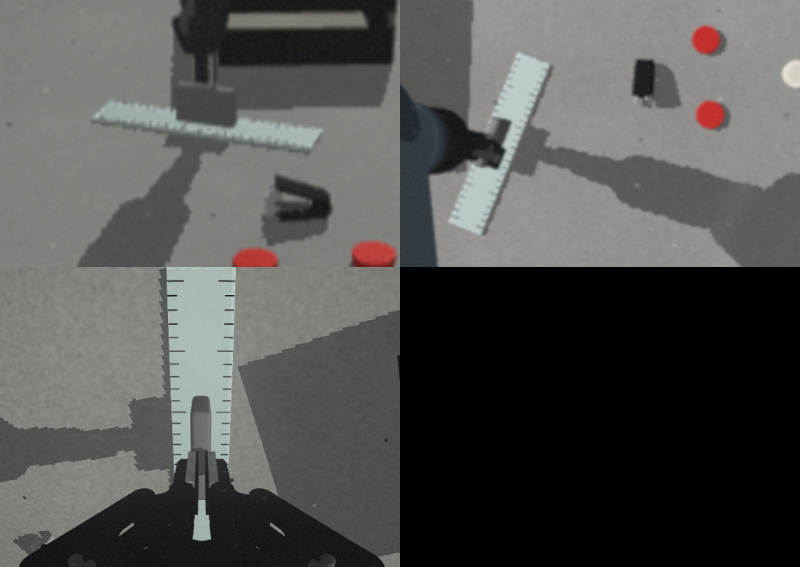

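The side crop shows the fin complete, with the fingertips above or behind it. In the wrist crop the fin is laterally centred between the pads. I'll check where the fin and the TCP project.

```bash
python3 - <<'E'
from h import *
st()
a=cv2.imread("x.png")
Rz=R.from_euler('z',-20.6,degrees=True)
c=np.array([.4823,.3765,0])
P=[c+Rz.apply([x,y,z]) for z in(.005,.05) for x,y in((-.035,-.007),(.035,-.007),(.035,.007),(-.035,.007))]
o=ctrl.get_obs();p=np.array(o["eef_pos"])
Q=[p,p-[0,0,.019]]
cr=[]
for n in("wrist","side","top"):
    im=ctrl.camera(n)[:,:,::-1].copy()
    im2=cv2.resize(im,None,fx=3,fy=3,interpolation=cv2.INTER_CUBIC)
    u=proj(n,P);v=proj(n,Q);print(n,u.round(0).tolist(),v.round(0).tolist())
    for k,q in enumerate(u): cv2.circle(im2,tuple((q*3+1).astype(int).tolist()),2,(0,0,255) if k>3 else (0,160,255),-1)
    for q in v: cv2.circle(im2,tuple((q*3+1).astype(int).tolist()),3,(0,255,0),-1)
    m=(u.mean(0)*3).astype(int); h=190;w=130
    x0=max(0,m[0]-w);y0=max(0,m[1]-h); cc=im2[y0:y0+2*h,x0:x0+2*w]; cr.append(cv2.copyMakeBorder(cc,0,2*h-cc.shape[0],0,2*w-cc.shape[1],0))
cv2.imwrite("pics/m2.png",np.hstack(cr))
E
```

```text
5.35 p [0.4831 0.3761 0.0354] yaw 159.47 z [ 0.  0. -1.] open 0.054214912140920314 0.0 F [-0.6  0.4  0.9] q [ 0.47  0.47  1.63  0.    1.04 -0.74]
wrist [[246.0, 163.0], [247.0, 258.0], [266.0, 258.0], [268.0, 163.0], [243.0, 185.0], [245.0, 299.0], [269.0, 299.0], [270.0, 185.0]] [[256.0, 235.0], [257.0, 221.0]]
side [[215.0, 145.0], [237.0, 148.0], [239.0, 146.0], [217.0, 143.0], [215.0, 131.0], [237.0, 134.0], [238.0, 133.0], [216.0, 130.0]] [[227.0, 137.0], [227.0, 142.0]]
top [[126.0, 231.0], [137.0, 203.0], [132.0, 201.0], [121.0, 228.0], [118.0, 231.0], [130.0, 202.0], [124.0, 200.0], [113.0, 229.0]] [[124.0, 215.0], [127.0, 215.0]]
```

View pics/m2.png

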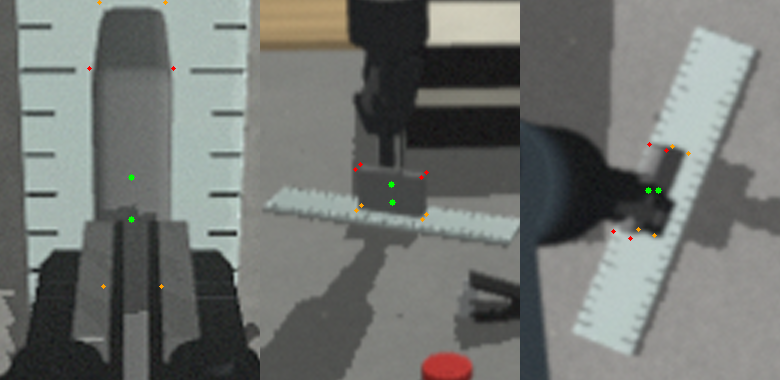

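The fin and TCP project as they should: fin centre within 2 mm and TCP inside the fin. Yet the jaw reads 4.6 mm with no force, with the pads seemingly sunk into the fin's top outline. Before concluding anything I'll open again and close in one step, watching the force.

Request:
send_rows:
  dr:
    - [0,0,0]
    - [0,0,0]
    - [0,0,0]
    - [0,0,0]
    - [0,0,0]
    - [0,0,0]
    - [0,0,0]
    - [0,0,0]
  xyz:
    - [0,0,0]
    - [0,0,0]
    - [0,0,0]
    - [0,0,0]
    - [0,0,0]
    - [0,0,0]
    - [0,0,0]
    - [0,0,0]
  jaw: [40,40,40,40,40,40,40,40]

```text
time_s: 6.5
eef_pos: [0.4831, 0.3761, 0.0354]
eef_rot: [0.0, 0.178, 0.984, 0.0]
wrist_force: [-0.8, -0.3, 0.5]
opening: 0.4
grasp_force: 0.0
```

Request:
send_rows:
  dr:
    - [0,0,0]
    - [0,0,0]
    - [0,0,0]
    - [0,0,0]
    - [0,0,0]
    - [0,0,0]
    - [0,0,0]
    - [0,0,0]
  xyz:
    - [0,0,0]
    - [0,0,0]
    - [0,0,0]
    - [0,0,0]
    - [0,0,0]
    - [0,0,0]
    - [0,0,0]
    - [0,0,0]
  jaw: [0,0,0,0,0,0,0,0]

```text
time_s: 7.5
eef_pos: [0.4832, 0.3761, 0.0354]
eef_rot: [0.0, 0.178, 0.984, 0.0]
wrist_force: [-0.2, 0.4, 0.4]
opening: -0.001
grasp_force: 0.0
```

```bash
python3 - <<'E'
from h import *
st(); a=snap("wrist","x.png");b=snap("side","y.png");t=snap("top","z.png")
f=lambda i,s:cv2.resize(i[s],(390,390),interpolation=2)
im=np.hstack([f(a,np.s_[150:384,139:373]),f(b,np.s_[85:175,182:272])])
cv2.imwrite("pics/m3.png",im[:,:,::-1])
E
```

```text
7.5 p [0.4832 0.3761 0.0354] yaw 159.47 z [ 0.  0. -1.] open -0.0007957655200570385 0.0 F [-0.2  0.4  0.4] q [ 0.47  0.47  1.63  0.    1.04 -0.74]
```

View pics/m3.png

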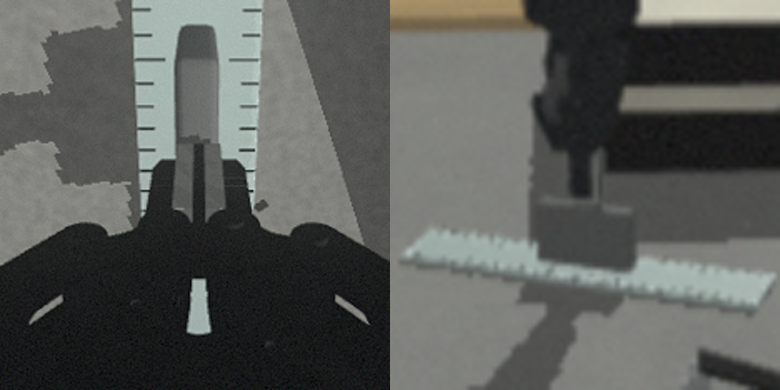

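Compared with w2, where the fingers were free, the visible tips sit at about z≈0.05. That is some 30 mm short of where TCP and tip_extent put them, and the jaws shut above the fin without touching it. The ruler and fin match all the calibrations, so the reported TCP must lie about 3 cm beyond the real pads. I'll open, go 2.8 cm lower (still well above the plate) and close again.

Request:
send_rows:
  dr:
    - [0,0,0]
    - [0,0,0]
    - [0,0,0]
    - [0,0,0]
    - [0,0,0]
    - [0,0,0]
    - [0,0,0]
    - [0,0,0]
  xyz:
    - [0,0,0]
    - [0,0,0]
    - [0,0,0]
    - [0,0,0]
    - [0,0,0.7]
    - [0,0,1.4]
    - [0,0,2.1]
    - [0,0,2.8]
  jaw: [50,50,50,50,50,50,50,50]

```text
time_s: 8.65
eef_pos: [0.4829, 0.376, 0.0066]
eef_rot: [-0.0, 0.178, 0.984, -0.0]
wrist_force: [0.4, -1.2, 0.2]
opening: 0.501
grasp_force: 0.0
```

Request:
send_rows:
  dr:
    - [0,0,0]
    - [0,0,0]
    - [0,0,0]
    - [0,0,0]
    - [0,0,0]
    - [0,0,0]
    - [0,0,0]
    - [0,0,0]
  xyz:
    - [0,0,0]
    - [0,0,0]
    - [0,0,0]
    - [0,0,0]
    - [0,0,0]
    - [0,0,0]
    - [0,0,0]
    - [0,0,0]
  jaw: [50,0,0,0,0,0,0,0]

```text
time_s: 9.65
eef_pos: [0.4834, 0.3763, 0.0078]
eef_rot: [0.0, 0.178, 0.984, 0.0]
wrist_force: [0.0, -0.3, 4.2]
opening: 0.153
grasp_force: 59.0
```

```bash
python3 - <<'E'
from h import *
st(); a=snap("wrist","x.png");b=snap("side","y.png")
f=lambda i,s:cv2.resize(i[s],(390,390),interpolation=2)
im=np.hstack([f(a,np.s_[150:384,139:373]),f(b,np.s_[85:175,182:272])])
cv2.imwrite("pics/m4.png",im[:,:,::-1])
E
```

```text
9.65 p [0.4834 0.3763 0.0078] yaw 159.47 z [ 0.001  0.    -1.   ] open 0.15306152039105267 58.96663784980774 F [ 0.  -0.3  4.2] q [ 0.47  0.51  1.63  0.    1.   -0.74]
```

The jaw stopped at 13 mm with 59 N, so the fin is held. I lift.

Request:
send_rows:
  dr:
    - [0,0,0]
    - [0,0,0]
    - [0,0,0]
    - [0,0,0]
    - [0,0,0]
    - [0,0,0]
    - [0,0,0]
    - [0,0,0]
  xyz:
    - [0,0,-0.5]
    - [0,0,-2]
    - [0,0,-4]
    - [0,0,-6]
    - [0,0,-8]
    - [0,0,-10]
    - [0,0,-11.5]
    - [0,0,-12]
  jaw: [0,0,0,0,0,0,0,0]

```text
time_s: 10.75
eef_pos: [0.4837, 0.3764, 0.1289]
eef_rot: [0.001, 0.178, 0.984, 0.001]
wrist_force: [-0.2, 0.6, -1.4]
opening: 0.147
grasp_force: 58.4
```

```bash
python3 - <<'E'
from h import *
st()
mv((.50,.13,.127),120.5)
mv((.511,-.1125,.127),81.5,(.50,.13,.127),120.5)
E
```

```text
10.75 p [0.4837 0.3764 0.1289] yaw 159.47 z [ 0.002  0.001 -1.   ] open 0.146954832796475 58.43952476978302 F [-0.2  0.6 -1.4] q [ 0.47  0.35  1.58  0.    1.21 -0.74]
xyz [-10.17 -22.5    0.17] dr [0.02 0.01 6.5 ]
xyz [-21.45 -11.36  -0.  ] dr [ 0.  -0.   6.5]
```

Wrist Fz is −1.4 N, which is the ruler's weight, so it is in hand. I carry it over at height, with start and stop ramps.

Request:
send_rows:
  dr:
    - [0,0,0.4]
    - [0,0,1.2]
    - [0,0,2.1]
    - [0,0,3]
    - [0,0,3.9]
    - [0,0,4.8]
    - [0,0,5.7]
    - [0,0,6.5]
  xyz:
    - [-0.6,-1.4,0]
    - [-1.9,-4.2,0]
    - [-3.3,-7.3,0]
    - [-4.7,-10.4,0]
    - [-6.1,-13.5,0]
    - [-7.5,-16.6,0]
    - [-8.9,-19.7,0]
    - [-10.2,-22.5,0]
  jaw: [0,0,0,0,0,0,0,0]

```text
time_s: 11.75
eef_pos: [0.4986, 0.1276, 0.1263]
eef_rot: [-0.001, 0.499, 0.867, -0.001]
wrist_force: [-0.2, 0.5, -0.9]
opening: 0.154
grasp_force: 58.5
```

Request:
send_rows:
  dr:
    - [0,0,0.9]
    - [0,0,1.8]
    - [0,0,2.7]
    - [0,0,3.6]
    - [0,0,4.5]
    - [0,0,5.4]
    - [0,0,6.2]
    - [0,0,6.5]
  xyz:
    - [-3,-1.6,0]
    - [-6,-3.2,0]
    - [-9,-4.8,0]
    - [-12,-6.4,0]
    - [-15,-8,0]
    - [-18,-9.5,0]
    - [-20.5,-10.9,0]
    - [-21.4,-11.4,0]
  jaw: [0,0,0,0,0,0,0,0]

```text
time_s: 12.75
eef_pos: [0.5089, -0.1142, 0.1264]
eef_rot: [-0.001, 0.759, 0.651, -0.0]
wrist_force: [-0.0, -0.0, -1.6]
opening: 0.152
grasp_force: 58.5
```

```bash
cat >> h.py <<'E'
def tokens(a,z=.010,v=165):
    hsv=cv2.cvtColor(np.ascontiguousarray(a),cv2.COLOR_RGB2HSV)
    m=((hsv[...,2]>v)&(hsv[...,1]<50)).astype(np.uint8); m[:,:220]=0;m[:, 410:]=0;m[:120]=0;m[250:]=0
    n,l,s,c=cv2.connectedComponentsWithStats(m)
    for i in range(1,n):
        if s[i,4]>20: print("tok",c[i].round(1),s[i,2:],ray("top",c[i],z)[0].round(4))
E
python3 - <<'E'
from h import *
ctrl.camera("side");ctrl.camera("side")
st(); mv((.511,-.1125,.0085),81.5)
a=snap("top","z.png"); b=snap("side","y.png"); tokens(a)
im=np.hstack([cv2.resize(a[120:264,256:400],(390,390)),cv2.resize(b[100:330,180:410],(390,390))])
cv2.imwrite("pics/m5.png",im[:,:,::-1])
E
```

```text
12.85 p [ 0.5093 -0.1133  0.1267] yaw 81.36 z [-0.001  0.001 -1.   ] open 0.1475764621461782 58.46303701400757 F [-0.3 -0.3 -1.5] q [-0.45  0.16  1.82  0.    1.16 -0.3 ]
xyz [ 0.1   0.17 11.82] dr [-0.01 -0.   -0.02]
tok [343.1 164. ] [ 17  17 244] [ 0.6078 -0.1283  0.01  ]
tok [307.2 173.7] [ 18  18 246] [ 0.5845 -0.0446  0.01  ]
tok [308.3 197.1] [  62   33 1336] [ 0.5296 -0.0471  0.01  ]
```

View pics/m5.png

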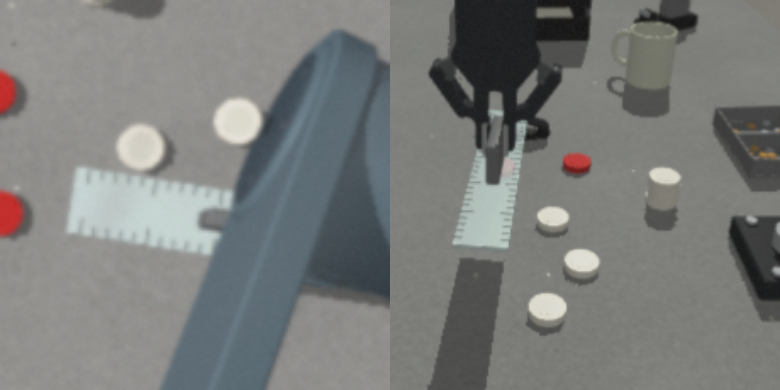

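The ruler is level in the hand and parallel to the outer tokens' line, in the left panel at (75–230, 165–250). The token row lies ahead of it, and tokens A and B are unmoved. I lower it to the desk on the near side.

Request:
send_rows:
  dr:
    - [0,0,0]
    - [0,0,0]
    - [0,0,0]
    - [0,0,0]
    - [0,0,0]
    - [0,0,0]
    - [0,0,0]
    - [0,0,0]
  xyz:
    - [0.1,0,2]
    - [0.1,0,4]
    - [0.1,0,6]
    - [0.1,0,8]
    - [0.1,0,10]
    - [0.1,0,11.2]
    - [0.1,0,11.7]
    - [0.1,0,11.7]
  jaw: [0,0,0,0,0,0,0,0]

```text
time_s: 13.95
eef_pos: [0.5103, -0.1114, 0.0105]
eef_rot: [-0.0, 0.758, 0.653, 0.0]
wrist_force: [-0.2, 0.3, -1.2]
opening: 0.152
grasp_force: 58.5
```

```bash
python3 - <<'E'
from h import *
ctrl.camera("side");ctrl.camera("side")
st(); mv((.571,-.1214,.0085),81.5)
E
```

```text
14.05 p [ 0.5108 -0.1118  0.0111] yaw 81.49 z [ 0.001 -0.001 -1.   ] open 0.14699822889776373 58.533931374549866 F [-0.4  0.1 -1.2] q [-0.44  0.35  1.87  0.    0.92 -0.29]
xyz [-0.06  6.09  0.27] dr [ 0.01  0.   -0.  ]
```

Request:
send_rows:
  dr:
    - [0,0,0]
    - [0,0,0]
    - [0,0,0]
    - [0,0,0]
    - [0,0,0]
    - [0,0,0]
    - [0,0,0]
    - [0,0,0]
  xyz:
    - [0,0,0.2]
    - [0,0.3,0.2]
    - [0,0.7,0.2]
    - [0,1.1,0.2]
    - [0,1.4,0.2]
    - [0,1.7,0.2]
    - [0,2.0,0.2]
    - [0,2.3,0.2]
  jaw: [0,0,0,0,0,0,0,0]

```text
time_s: 15.05
eef_pos: [0.5331, -0.115, 0.0083]
eef_rot: [-0.0, 0.758, 0.653, -0.0]
wrist_force: [0.3, 0.7, -0.5]
opening: 0.149
grasp_force: 58.5
```

Request:
send_rows:
  dr:
    - [0,0,0]
    - [0,0,0]
    - [0,0,0]
    - [0,0,0]
    - [0,0,0]
    - [0,0,0]
    - [0,0,0]
    - [0,0,0]
  xyz:
    - [0,0.3,0]
    - [0,0.6,0]
    - [0,0.9,0]
    - [0,1.2,0]
    - [0,1.5,0]
    - [0,1.8,0]
    - [0,2.1,0]
    - [0,2.3,0]
  jaw: [0,0,0,0,0,0,0,0]

```text
time_s: 16.05
eef_pos: [0.5559, -0.1185, 0.0084]
eef_rot: [0.0, 0.758, 0.653, 0.0]
wrist_force: [0.0, 0.0, -0.9]
opening: 0.149
grasp_force: 58.5
```

```bash
python3 - <<'E'
from h import *
st(); tokens(snap("top","z.png")); mv((.571,-.1214,.0085),81.5)
b=snap("side","pics/y1.png"); hsv=cv2.cvtColor(np.ascontiguousarray(b),cv2.COLOR_RGB2HSV)
m=((hsv[...,2]>175)&(hsv[...,1]<45)).astype(np.uint8);m[:210]=0;m[320:]=0
n,l,s,c=cv2.connectedComponentsWithStats(m)
for i in range(1,n):
    if s[i,4]>20: print(c[i].round(1),s[i,2:],ray("side",c[i],.009)[0].round(4))
E
```

```text
16.05 p [ 0.5559 -0.1185  0.0084] yaw 81.47 z [ 0. -0. -1.] open 0.14857078770577337 58.5343873500824 F [ 0.   0.  -0.9] q [-0.42  0.44  1.75 -0.    0.96 -0.27]
tok [304.6 175.6] [  48   41 1170] [ 0.5801 -0.0384  0.01  ]
tok [374.7 198.9] [16  7 62] [ 0.5265 -0.2007  0.01  ]
xyz [-0.06  1.52 -0.  ] dr [ 0.  0. -0.]
[267.6 218.8] [ 8  9 55] [ 0.568  -0.0142  0.009 ]
[292.2 229.2] [ 18  10 108] [ 0.6159 -0.0541  0.009 ]
[264.8 277. ] [  32   58 1244] [ 0.5459 -0.1912  0.009 ]
[292.7 253.1] [ 21  13 216] [ 0.6054 -0.1295  0.009 ]
[293.  280.9] [ 18  16 183] [ 0.5945 -0.2033  0.009 ]
```

Both outer tokens are moving with the edge. I finish the push slowly so the middle one is caught too, then hold.

Request:
send_rows:
  dr:
    - [0,0,0]
    - [0,0,0]
    - [0,0,0]
    - [0,0,0]
    - [0,0,0]
    - [0,0,0]
    - [0,0,0]
    - [0,0,0]
  xyz:
    - [0,0.3,0]
    - [0,0.6,0]
    - [0,0.8,0]
    - [0,1.0,0]
    - [0,1.2,0]
    - [0,1.4,0]
    - [0,1.5,0]
    - [0,1.6,0]
  jaw: [0,0,0,0,0,0,0,0]

```text
time_s: 17.15
eef_pos: [0.5715, -0.1208, 0.0084]
eef_rot: [-0.0, 0.758, 0.653, -0.0]
wrist_force: [-0.0, -0.7, -1.0]
opening: 0.154
grasp_force: 58.5
```

Request:
send_rows:
  dr:
    - [0,0,0]
    - [0,0,0]
    - [0,0,0]
    - [0,0,0]
    - [0,0,0]
    - [0,0,0]
    - [0,0,0]
    - [0,0,0]
  xyz:
    - [0,0.1,0]
    - [0,0.2,0]
    - [0,0.3,0]
    - [0,0.35,0]
    - [0,0.4,0]
    - [0,0.4,0.03]
    - [0,0.4,0.06]
    - [0,0.4,0.06]
  jaw: [0,0,0,0,0,0,0,0]

```text
time_s: 18.15
eef_pos: [0.5755, -0.1215, 0.0078]
eef_rot: [0.0, 0.758, 0.653, 0.0]
wrist_force: [0.1, -0.7, -1.5]
opening: 0.151
grasp_force: 58.6
```

```bash
cat >> h.py <<'E'
def sidetok(f):
    o=ctrl.get_obs(); b=snap("side",f); hsv=cv2.cvtColor(np.ascontiguousarray(b),cv2.COLOR_RGB2HSV)
    m=((hsv[...,2]>185)&(hsv[...,1]<45)&(hsv[...,0]<60)).astype(np.uint8);m[:215]=0;m[320:]=0;m[:,:250]=0
    n,l,s,c=cv2.connectedComponentsWithStats(m)
    for i in range(1,n):
        if s[i,4]>30: p=ray("side",c[i],.009)[0]; print(c[i].round(1),s[i,2:],p.round(4))
E
python3 - <<'E'
from h import *
st(); sidetok("pics/y2.png")
E
```

```text
18.15 p [ 0.5755 -0.1215  0.0078] yaw 81.47 z [ 0. -0. -1.] open 0.15114314026382253 58.60965371131897 F [ 0.1 -0.7 -1.5] q [-0.41  0.47  1.7   0.    0.97 -0.26]
[302.  230.2] [17 10 91] [ 0.6357 -0.0583  0.009 ]
[300.5 253.7] [ 20  14 210] [ 0.6199 -0.132   0.009 ]
[304.2 281.6] [ 18  16 179] [ 0.6139 -0.2061  0.009 ]
```

The middle token has moved about 13 mm and sits 45 mm from the centre line, so it is in contact. The outer two blobs are cut off by the bright ruler edge. I set the ruler down.

Request:
send_rows:
  dr:
    - [0,0,0]
    - [0,0,0]
    - [0,0,0]
    - [0,0,0]
    - [0,0,0]
    - [0,0,0]
    - [0,0,0]
    - [0,0,0]
  xyz:
    - [0,0,0.03]
    - [0,0,0.06]
    - [0,0,0.09]
    - [0,0,0.12]
    - [0,0,0.12]
    - [0,0,0.12]
    - [0,0,0.12]
    - [0,0,0.12]
  jaw: [0,0,0,0,0,0,0,0]

```text
time_s: 19.2
eef_pos: [0.5756, -0.1214, 0.0078]
eef_rot: [0.0, 0.758, 0.653, -0.0]
wrist_force: [-6.0, 2.3, 9.6]
opening: 0.149
grasp_force: 60.3
```

Request:
send_rows:
  dr:
    - [0,0,0]
    - [0,0,0]
    - [0,0,0]
    - [0,0,0]
    - [0,0,0]
    - [0,0,0]
    - [0,0,0]
    - [0,0,0]
  xyz:
    - [0,0,-0.06]
    - [0,0,-0.1]
    - [0,0,-0.1]
    - [0,0,-0.1]
    - [0,0,-0.1]
    - [0,0,-0.1]
    - [0,0,-0.1]
    - [0,0,-0.1]
  jaw: [0,0,0,18,22,26,30,32]

```text
time_s: 20.2
eef_pos: [0.5754, -0.1214, 0.0075]
eef_rot: [-0.0, 0.758, 0.653, -0.0]
wrist_force: [0.1, 0.4, -0.6]
opening: 0.321
grasp_force: 0.0
```

Request:
send_rows:
  dr:
    - [0,0,0]
    - [0,0,0]
    - [0,0,0]
    - [0,0,0]
    - [0,0,0]
    - [0,0,0]
    - [0,0,0]
    - [0,0,0]
  xyz:
    - [0,0,0]
    - [0,0,-0.3]
    - [0,0,-1]
    - [0,0,-2]
    - [0,0,-4]
    - [0,0,-7]
    - [0,0,-10]
    - [0,0,-13]
  jaw: [32,32,32,32,32,32,32,32]

```text
time_s: 21.2
eef_pos: [0.5758, -0.1215, 0.1402]
eef_rot: [0.001, 0.758, 0.653, 0.0]
wrist_force: [0.9, 0.0, -0.3]
opening: 0.322
grasp_force: 0.0
```

Request:
send_rows:
  dr:
    - [0,0,0]
    - [0,0,0]
    - [0,0,0]
    - [0,0,0]
    - [0,0,0]
    - [0,0,0]
    - [0,0,0]
    - [0,0,0]
  xyz:
    - [-4,0,-2]
    - [-9,0,-4]
    - [-14,-1,-4]
    - [-19,-3,-4]
    - [-24,-5,-4]
    - [-29,-7,-4]
    - [-34,-9,-4]
    - [-36,-9,-4]
  jaw: [32,32,32,32,32,32,32,32]

```text
time_s: 22.2
eef_pos: [0.4313, -0.4669, 0.1793]
eef_rot: [0.001, 0.759, 0.651, -0.0]
wrist_force: [1.3, 0.4, 0.0]
opening: 0.32
grasp_force: 0.0
```

```bash
python3 - <<'E'
from h import *
ctrl.camera("side");ctrl.camera("side");st()
a=snap("top","z.png"); b=snap("side","y.png"); tokens(a,v=185)
im=np.hstack([cv2.resize(a[130:230,280:410],(520,400),interpolation=2),cv2.resize(b[190:310,220:334],(280,400),interpolation=2)])
cv2.imwrite("pics/f.png",im[:,:,::-1])
E
```

```text
22.3 p [ 0.4326 -0.4661  0.1788] yaw 81.32 z [ 0.001 -0.002 -1.   ] open 0.32040553211241696 0.0 F [-0.  -0.1 -0.3] q [-1.01  0.34  1.48  0.    1.32 -0.86]
tok [310.4 153.2] [ 16  17 206] [ 0.6333 -0.052   0.01  ]
tok [344.1 158.3] [ 17  16 215] [ 0.6214 -0.1309  0.01  ]
tok [376.6 163.4] [ 16  16 209] [ 0.6098 -0.206   0.01  ]
tok [292.2 169.9] [ 18  20 200] [ 0.5935 -0.0095  0.01  ]
tok [320.7 175.7] [13 15 80] [ 0.58  -0.076  0.01 ]
tok [339.3 182.7] [19  5 41] [ 0.5638 -0.1193  0.01  ]
```

View pics/f.png

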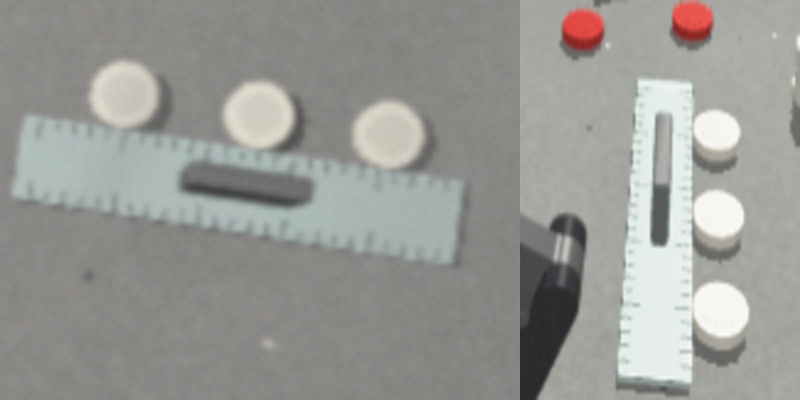

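The last picture shows the ruler lying flat, with all three tokens against its long edge (left panel at (125,95), (260,115) and (388,134)). Their centres lie on one line to about 0.1 mm, at 8.7° against the ruler's 8.5°, and the arm is clear. I hand in.

```bash
python3 -c "
from bench import ctrl
print(ctrl.hand_in())"
```

```text
the job is handed in; nothing more can be done
None
```

The job is handed in at about 22 s: the ruler lies flat and released, with the three loose white tokens in one straight row (to about 0.1 mm) against its long edge and the arm clear; the reported TCP turned out to be about 3 cm beyond the real pads, so the first close missed the fin and I gripped it lower.

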